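# Fetch a parts tray level and scrap its blown capacitor

### The arm

A 6-joint arm with a two-finger parallel gripper is mounted at the origin on the work surface. World frame = base frame: x ahead of the robot, y to its left, z up, the work surface at z = 0. Lengths are in m, angles in rad, forces in N, time in s.
With the tool pointing down it reaches from about 0.375 to 0.925 m from the base axis. Payload 5.7 kg.
Tool frame: the origin (TCP) lies midway between the tips of the shut fingers; the grasp point (between the pads) lies 19 mm behind it; z points along the fingers, x is the direction in which the jaws open and shut, and the axes are right-handed (so a half turn about z gives the same grasp; the last joint's range is limited). The gripper opens to 88 mm and grips with 3 to 60 N. Pads are 20 mm wide; open, the fingers measure 115 mm over their backs; the gripper's body (75 mm by 178 mm) begins 61 mm behind the grasp point.
Start: joints at [1.092, 0.359, 1.51, -0, 1.272, -0.115], TCP at [0.213, 0.561, 0.223] pointing down, gripper open.
Joint ranges: [-2.97, 2.97], [-1.01, 2.36], [0.21, 2.38], [-0.96, 4.11], [0.2, 2.71], [-2.98, 2.98]. Speed limits (rad/s): [2.39, 2.39, 3.14, 3.14, 3.14, 3.14].

### API

Orientations are given as a unit quaternion [x, y, z, w].
In Python, from bench import move_ptp, servo_line, goto_joints, move_gripper, sleep, inverse_kinematics, capture, PlanningError, close_job, spot_in, silhouettes, current_clock, current_joint_pos, current_qvel, current_joint_torque, current_position, current_orientation, current_force, current_torque, current_finger_gap gives the robot as it stands. Calls block until the motion is done:
- move_ptp(position, orientation): joint-space move of the TCP to a pose.
- servo_line(position, orientation=None, rate=0.15, contact_N=None): straight line of the TCP; orientation=None keeps the orientation; rate is the mean speed in m/s. With contact_N (N) it stops when the force on the tool has changed by that much, and returns True; else False.
- goto_joints(angles): joint-space move.
- move_gripper(opening): finger opening in m; the grip force is fixed at half the most; returns when the fingers have stopped.
- sleep(seconds).
- inverse_kinematics(position, orientation): joint angles nearest the present ones, or None.
- capture(name): name is "side" or "top" or "wrist"; returns a dict with "image" (420x560x3 uint8, blue, green, red), "range_z" (420x560 float32, m along the optical axis (not along the pixel's ray), 0 where there is no reading), "intrinsics" (3x3 intrinsics, pixels), "k1" (the pictures are not rectified: a ray, as slopes to the right and down, at radius r is drawn at 1 + k1 r^2 times it, then the intrinsics apply), "R" (3x3) and "t" (3): a world point X has camera coordinates R X + t. Camera axes: x right, y down, z forward; pixel columns grow to the right and rows downward; lengths in m; the calibration is good to about 2 mm. A picture is of the moment at which its call begins.
A pose or a line that the arm cannot do raises PlanningError and nothing moves.
- close_job(): hands the job in, once; it reports no verdict.
Trained networks look in the newest picture that a camera, given by its name, has taken for a name from the list of things; names that differ only in an ending like _2 or _b are one class to them, and where a whole thing is asked for, a point or a joint stands for the part that bears it (a point fixed in the world has none). Each returns a list of dicts, best first, with "conf" (0 to 1); they miss things now and then, are a little off and sometimes report something else, mostly with a low value. They report only what shows in the picture. A call takes as long as a camera call. They do not tell look-alikes from the thing itself.
- spot_in(camera, query): "xy" ([column, row] in pixels, amid what is visible of it).
- silhouettes(camera, query): "region" (420x560 bool, what is visible of it) and "xy" ([column, row] in pixels, amid what is visible of it).
Readings, each from a call of its own:
- current_clock(): time.
- current_joint_pos(): joint angles.
- current_qvel(): joint speeds.
- current_joint_torque(): joint torques, N m.
- current_position(): TCP position.
- current_orientation(): TCP orientation.
- current_force(): force on the tool from outside, world axes, zero at the start.
- current_torque(): the same for the moment, N m.
- current_finger_gap(): finger opening in m.
Only numpy, scipy, OpenCV 4.12 (cv2) and the standard library are available. Lean on these libraries where they do the work, as an engineer would, in place of code of your own. Each camera call takes 0.05 s, during which the arm holds its last target. There are 200 camera calls.

### The job

Draw the green parts tray out of the organiser, then carry it level to the blue mat of the inspection stand and set it down in the middle, square with the stand, with all four brass standoffs and the blown (red-topped black) capacitor still in it. Then take the blown capacitor out and post it into the yellow scrap box through the sprung flap, holding the flap open with the fingers as you let go and leaving it shut afterwards. Spill none of the standoffs, and leave the grey tray and the other things on the bench where they are.

Things in the scene. Friction and masses are not known exactly. Their poses are not given: they have to be found in the camera images.
- tray: Green open tray, white fin and tab, loose, 0.2 to 0.3 kg. Origin: centre of its underside; x to its rear, z up. Floor 130 (x) by 96 (y) by 4 mm. Rear bin x -13 to +65 mm, walls 4 mm thick, tops 24 mm above the underside, split along y = 0; holds the standoffs. Starts on the bench in one of the organiser's bays, only the tab and 15 mm of floor sticking out. Slides with about 2 N.
- tray_tab (a point): Middle of the white pull tab at the tray's front, at tray x = -90 mm, 40 mm above the underside. The tab is 12 mm thick (y), x -105 to -65 mm, top 52 mm above the underside. The tray must be drawn some 125 mm out of the bay before it can be lifted clear by the fin.
- tray_fin (a point): Middle of the white carrying fin on the rear bin's divider, at tray x = +18 mm, 48 mm above the underside. The fin is 10 mm thick (y), x -8 to +44 mm, top 62 mm above the underside. It is near the balance point: pinched here the tray hangs level. At the start it is under the organiser's roof.
- tray_pocket (a point): Middle of the shallow front pocket, on the tray floor (4 mm above the underside, tray x = -42 mm). Inside 20 (x) by 36 (y) mm, rim 10 mm above the underside. Holds the blown capacitor.
- organiser: Blue fixed organiser, 180 (x) by 238 (y) by 78 mm high. Origin: centre of its underside; x to its back. Two bays 110 mm wide, centred at y = +58 and -58 mm, 70 mm clear under an 8 mm roof, bench as floor, open at the front edge x = -90 mm. Trays slide out along its -x.
- standoff1_center (a point): brass hexagonal standoff 1, 10 mm across flats, 22 mm long, 14 g, lying loose in the green tray's rear bin; the point is its centre
- standoff2_center (a point): brass hexagonal standoff 2, 10 mm across flats, 22 mm long, 14 g, lying loose in the green tray's rear bin; the point is its centre
- standoff3_center (a point): brass hexagonal standoff 3, 10 mm across flats, 22 mm long, 14 g, lying loose in the green tray's rear bin; the point is its centre
- standoff4_center (a point): brass hexagonal standoff 4, 10 mm across flats, 22 mm long, 14 g, lying loose in the green tray's rear bin; the point is its centre
- blown_center (a point): The blown capacitor: black upright cylinder 14 mm diameter, 24 mm tall, red top, 14 g, standing loose in the tray's front pocket. The point is its centre, 12 mm above its foot.
- stand: Fixed inspection stand, aluminium, covered by a blue mat 200 (x) by 170 (y) mm, 48 mm high; the white marks are printed along its +x edge. Origin: centre of its underside.
- stand_top (a point): Centre of the stand's blue mat, on its upper face (48 mm above the bench). Axes as the stand.
- scrap: Yellow fixed scrap box, closed except for a flap-covered slot in its top; 120 (x) by 170 (y) by 125 mm high. Origin: centre of its underside.
- scrap_slot (a point): Centre of the slot, at the top of the box. Slot 52 mm (box x) by 130 mm (box y), filled by a black flap hinged along its +x edge, 26 mm from the centre, swinging down inside. Two fingers closing along box y at the slot's centre, tips 40 mm below the top, hold it 60 degrees or more open: steep enough for a released part to slide in.
- flap (a joint): Flap angle: 0 shut, up to 1.45 rad open (hanging down inside). Its spring holds it shut with 0.04 N m, rising to about 0.15 N m; pushing it takes about 2 to 5 N. A part merely dropped on it will not open it.
- spare_tray: Grey tray with black fin and tab, same shape as the green one, in the organiser's other bay. Leave alone. Origin as the green tray.
- breadboard: White breadboard 55 x 165 x 9 mm, bystander; origin under its centre.
- board: Green circuit board 75 x 55 mm, 14 mm tall, bystander; origin under its centre.
- screwdriver: Screwdriver lying on the bench, bystander; origin near its middle.
- solder_reel: Red reel 60 mm diameter, 45 mm tall, bystander; origin under its centre.
- multimeter: Yellow hand multimeter 70 x 150 x 35 mm lying on the back of the organiser's roof, bystander; origin under its centre.
Things that resemble listed ones, but are neither listed nor needed, are in the scene too. What is shaped like the scrap but orange is not meant.

How it is judged:
By the outcome, as a careful person would: the job done as asked, in the order asked, and still so for the second after the job is handed in, with the robot touching nothing.
It also fails if it takes over 72 s, if anything falls off the work surface, if the arm or the gripper's body presses on something with over 40 N, if the wrist force passes 120 N, or if a joint passes its speed limit or range.

## Working session

There is one attempt and no reset: what is moved stays moved. The work goes in short steps, each a Python script; the robot and the scene stay as the last script left them, time stands still between calls to the robot, and variables do not carry over. Pictures are saved under pics/ and viewed, about 8 in all and at most 12, crops included, and the job is handed in when it is done.

```bash
ls; mkdir -p pics; cat > h.py <<'E'
import numpy as np, cv2
from bench import *
def world(c, uv, z=None, depth=None):
    """pixels (N,2) -> world, by plane z or depth"""
    uv=np.atleast_2d(np.asarray(uv,float)); K=c["intrinsics"]; R=np.array(c["R"]); t=np.array(c["t"])
    d=np.c_[(uv[:,0]-K[0][2])/K[0][0],(uv[:,1]-K[1][2])/K[1][1]]; s=d.copy()
    for _ in range(15): s=d/(1+c["k1"]*(s**2).sum(1,keepdims=True))
    ray=np.c_[s,np.ones(len(s))]
    if depth is not None: P=ray*np.asarray(depth).reshape(-1,1); return (P-t)@R
    o=-R.T@t; w=ray@R; return o+w*((z-o[2])/w[:,2])[:,None]
def cloud(c):
    v,u=np.mgrid[0:420,0:560]; P=world(c,np.c_[u.ravel(),v.ravel()],depth=c["range_z"].ravel())
    P[c["range_z"].ravel()<=0]=np.nan
    return P.reshape(420,560,3)
def down(yaw):
    """tool z down, jaw (tool x) along world angle yaw"""
    return [np.cos(yaw/2),np.sin(yaw/2),0.,0.]
E
python3 - <<'E'
from h import *
ims=[]
for n in("side","top"):
    c=capture(n); ims.append(c["image"]); cv2.imwrite(f"pics/{n}0.png",cv2.resize(c["image"],(784,588)))
    P=cloud(c)
    for q in("tray","tray_tab","organiser","stand","scrap","spare_tray","blown_center","multimeter","solder_reel"):
        for r in spot_in(n,q)[:3]:
            u,v=np.round(r["xy"]).astype(int); print(n,q,round(r["conf"],2),(u,v),P[v,u].round(3))
print(current_clock(), current_orientation())
E
```

```text
pics
side tray 0.96 (np.int64(328), np.int64(253)) [ 0.633 -0.067  0.005]
side tray 0.16 (np.int64(342), np.int64(177)) [0.757 0.287 0.006]
side tray_tab 0.76 (np.int64(329), np.int64(253)) [ 0.635 -0.069  0.008]
side tray_tab 0.21 (np.int64(316), np.int64(226)) [0.622 0.047 0.006]
side organiser 0.97 (np.int64(355), np.int64(237)) [ 0.692 -0.092  0.079]
side stand 0.75 (np.int64(265), np.int64(167)) [0.501 0.308 0.05 ]
side stand 0.42 (np.int64(382), np.int64(317)) [ 0.713 -0.292  0.006]
side scrap 0.89 (np.int64(188), np.int64(370)) [ 0.289 -0.453  0.127]
side scrap 0.69 (np.int64(299), np.int64(326)) [ 0.498 -0.382  0.126]
side scrap 0.68 (np.int64(206), np.int64(276)) [ 0.32  -0.227  0.124]
side spare_tray 0.59 (np.int64(317), np.int64(225)) [0.625 0.048 0.008]
side spare_tray 0.34 (np.int64(298), np.int64(306)) [ 0.504 -0.332  0.126]
side blown_center 0.61 (np.int64(334), np.int64(251)) [ 0.644 -0.082  0.026]
side blown_center 0.45 (np.int64(317), np.int64(228)) [0.624 0.039 0.005]
side multimeter 0.73 (np.int64(375), np.int64(210)) [ 0.758 -0.032  0.115]
side multimeter 0.24 (n
[... 269 characters left out ...]
organiser 0.66 (np.int64(290), np.int64(149)) [ 0.702 -0.034  0.083]
top stand 0.86 (np.int64(177), np.int64(211)) [0.504 0.325 0.048]
top scrap 0.98 (np.int64(381), np.int64(210)) [ 0.511 -0.31   0.12 ]
top scrap 0.96 (np.int64(411), np.int64(284)) [ 0.29  -0.399  0.129]
top scrap 0.93 (np.int64(328), np.int64(274)) [ 0.318 -0.15   0.121]
top spare_tray 0.58 (np.int64(268), np.int64(175)) [0.629 0.035 0.01 ]
top multimeter 0.73 (np.int64(275), np.int64(123)) [0.776 0.014 0.113]
top solder_reel 0.91 (np.int64(402), np.int64(162)) [ 0.673 -0.403  0.042]
top solder_reel 0.66 (np.int64(177), np.int64(211)) [0.504 0.325 0.048]
1.0 [ 8.23344654e-01  5.67541699e-01 -1.49419640e-05  2.78465865e-05]
```

View pics/side0.png

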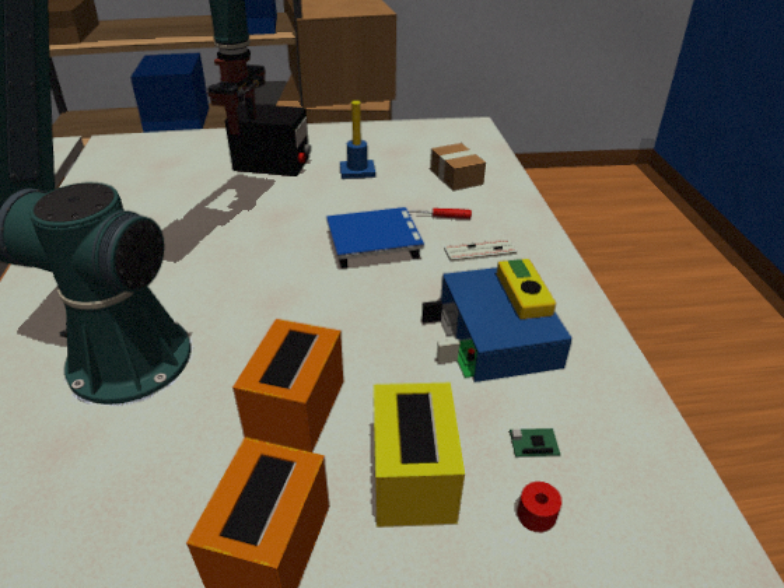

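View pics/top0.png

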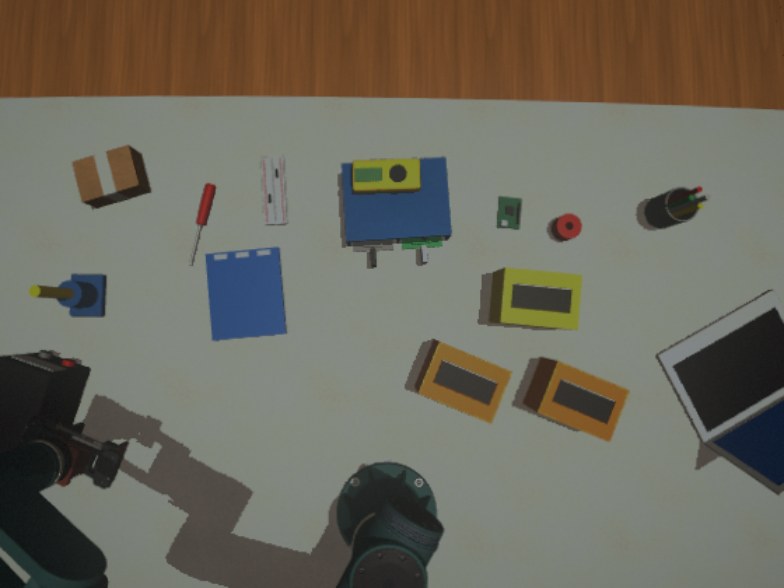

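The scrap candidates in top0 are the yellow box at (540,300) and two orange boxes at (465,380) and (577,398). The yellow one matches the description. The green tray is in the right-hand bay with its tab at (423,256), next to the grey tray at (372,258). The stand is at (247,294). Next I'll measure poses by colour.

```bash
python3 - <<'E'
from h import *
def rect(P,m,zlo,zhi,box,name):
    k=m&(P[...,2]>zlo)&(P[...,2]<zhi)&(P[...,0]>box[0])&(P[...,0]<box[1])&(P[...,1]>box[2])&(P[...,1]<box[3])
    k=cv2.morphologyEx(k.astype(np.uint8),cv2.MORPH_OPEN,np.ones((3,3)))>0
    return k
for n in("top","side"):
    c=capture(n); P=cloud(c); hsv=cv2.cvtColor(c["image"],cv2.COLOR_BGR2HSV); H,S,V=[hsv[...,i].astype(int) for i in range(3)]
    blue=(H>100)&(H<125)&(S>120); yel=(H>22)&(H<35)&(S>120)&(V>80)
    for nm,m,z,box in(("org",blue|yel,.078,(.55,.9,-.3,.2)),("stand",blue|(P[...,2]>.04),.048,(.36,.66,.17,.45)),("scrap",P[...,2]>.1,.125,(.4,.62,-.5,-.19))):
        k=rect(P,m,z-.012,z+(.012 if nm!="org" else .05),box,nm)
        if nm=="org": k=rect(P,m,z-.012,z+.012,box,nm)
        v,u=np.nonzero(k)
        W=world(c,np.c_[u,v],z=z)[:,:2]
        (cx,cy),(w,h),a=cv2.minAreaRect((W*1000).astype(np.float32)); print(n,nm,len(u),round(cx,1),round(cy,1),round(w,1),round(h,1),round(a,2),"meanz",P[k][:,2].mean().round(4))
    # slot: dark in scrap top
    k=rect(P,(V<70),.0,.2,(.43,.59,-.45,-.21),"");
    v,u=np.nonzero(k&(P[...,2]>.1)); W=world(c,np.c_[u,v],z=.125)[:,:2]; print(n,"slot",[round(float(x),1) for t in cv2.minAreaRect((W*1000).astype(np.float32)) for x in np.atleast_1d(t)])
    # white tab
    k=(P[...,2]>.02)&(P[...,2]<.062)&(P[...,0]>.56)&(P[...,0]<.65)&(P[...,1]>-.13)&(P[...,1]<.08)
    for lo,hi in((-.13,-.02),(-.01,.08)):
        kk=k&(P[...,1]>lo)&(P[...,1]<hi); Q=P[kk]; print(n,"tab",len(Q),Q.min(0).round(3),Q.max(0).round(3))
        top=kk&(P[...,2]>.044); v,u=np.nonzero(top); W=world(c,np.c_[u,v],z=.052)[:,:2]; print(W.mean(0).round(4) if len(u) else 0,[round(float(x),1) for t in cv2.minAreaRect((W*1000).astype(np.float32)) for x in np.atleast_1d(t)] if len(u)>3 else 0)
    x=c["image"]
    cv2.imwrite(f"pics/{n}crop.png",cv2.resize(x[130:240,260:430] if n=="top" else x[190:400,250:430],None,fx=4 if n=="top" else 2.8,fy=4 if n=="top" else 2.8))
E
```

```text
top org 2905 725.1 -10.9 175.8 235.1 4.45 meanz 0.0787
top stand 3272 509.4 332.0 201.2 170.5 6.24 meanz 0.0487
top scrap 2199 502.9 -324.0 172.2 120.8 84.89 meanz 0.1248
top slot [500.1, -311.0, 153.5, 109.1, 84.3]
top tab 68 [ 0.586 -0.13   0.02 ] [ 0.649 -0.07   0.057]
[ 0.6069 -0.0781] [624.7, -91.6, 31.8, 82.4, 52.7]
top tab 51 [0.577 0.034 0.02 ] [0.616 0.047 0.058]
[0.5961 0.0399] [597.1, 40.0, 39.4, 11.3, 5.9]
side org 2906 723.1 -19.3 181.2 247.3 4.9 meanz 0.0782
side stand 1816 506.1 324.2 201.1 183.1 6.09 meanz 0.048
side scrap 4156 501.6 -330.7 180.0 120.8 85.28 meanz 0.1256
side slot [502.2, -327.1, 126.8, 47.8, 85.2]
side tab 244 [ 0.584 -0.092  0.02 ] [ 0.65 -0.02  0.06]
[ 0.6086 -0.0744] [621.7, -62.3, 98.4, 36.3, 50.8]
side tab 164 [0.575 0.028 0.02 ] [0.615 0.045 0.055]
[0.5934 0.0323] [593.7, 32.4, 22.0, 39.9, 83.5]
```

View pics/topcrop.png

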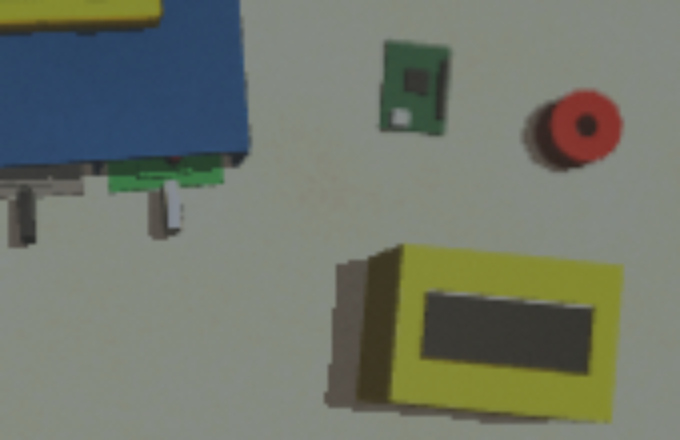

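The yellow box is confirmed as scrap in the crop, with its slot centre near (508,333). The green tray's white tab is at about (173,207), and the grey tray sits to its left. I'll move above the tab and look from the wrist.

```bash
python3 - <<'E'
from h import *
yaw=np.radians(94.5)
move_ptp([0.575,-0.08,0.20],down(yaw))
c=capture("wrist"); P=cloud(c); np.savez("w1.npz",P=P,im=c["image"])
print(current_clock(),current_joint_pos())
for q in("tray","tray_tab","blown_center"):
    for r in spot_in("wrist",q)[:2]: 
        u,v=np.round(r["xy"]).astype(int); print(q,round(r["conf"],2),(u,v),P[v,u].round(3))
k=(P[...,2]>.044)&(P[...,2]<.06)&(P[...,0]<.63)
v,u=np.nonzero(k); 
n,l,st,ce=cv2.connectedComponentsWithStats(k.astype(np.uint8))
for i in range(1,n):
    if st[i,4]>60:
        v,u=np.nonzero(l==i); W=world(c,np.c_[u,v],z=.052)[:,:2]*1000; print(st[i],cv2.minAreaRect(W.astype(np.float32)),P[l==i].mean(0))
cv2.imwrite("pics/w1.png",c["image"])
E
```

```text
3.75 [-2.55975029e-01  3.52194992e-01  1.58123266e+00  1.83130791e-04
  1.20820425e+00 -1.90632611e+00]
tray 0.68 (np.int64(282), np.int64(250)) [ 0.643 -0.073  0.005]
tray_tab 0.73 (np.int64(282), np.int64(253)) [ 0.647 -0.072  0.004]
blown_center 0.48 (np.int64(272), np.int64(262)) [ 0.647 -0.083  0.028]
[  81   22   13  156 1534] ((509.16046142578125, -243.51239013671875), (9.1878080368042, 122.13072204589844), 85.763427734375) [ 0.50492196 -0.24298708  0.05227398]
[270 207  14  43 566] ((603.227294921875, -81.09912109375), (40.19120788574219, 11.727169036865234), 4.661900520324707) [ 0.60275432 -0.08088647  0.05172325]
[396 207  20  43 644] ((593.9554443359375, 35.35654830932617), (40.171974182128906, 14.025975227355957), 3.640068531036377) [0.59385105 0.03583381 0.05107981]
[457 262  14  11  85] ((626.2164306640625, 94.06831359863281), (13.519309997558594, 7.0167622566223145), 50.828731536865234) [0.62663706 0.09420323 0.05212693]
```

View pics/w1.png

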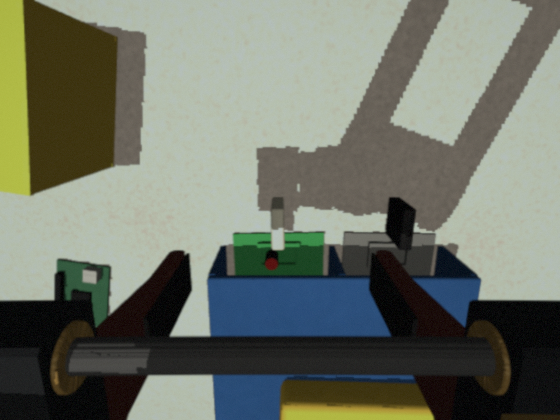

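The wrist view shows the green tray's tab at (278,228), with the capacitor's red top at (271,264) behind it. Before pulling I'll check clearance to the near orange box, and where the camera sits on the gripper.

```bash
python3 - <<'E'
from h import *
c=capture("wrist"); R=np.array(c["R"]);o=-R.T@np.array(c["t"]); print("cam",o.round(3),"axis",R[2].round(2),"tcp",np.round(current_position(),4))
c=capture("top");P=cloud(c)
k=(P[...,2]>.11)&(P[...,2]<.14)&(P[...,0]>.2)&(P[...,0]<.45)&(P[...,1]>-.3)&(P[...,1]<-.05)
k=cv2.morphologyEx(k.astype(np.uint8),cv2.MORPH_OPEN,np.ones((3,3)))
v,u=np.nonzero(k);W=world(c,np.c_[u,v],z=.125)[:,:2]*1000
print(cv2.boxPoints(cv2.minAreaRect(W.astype(np.float32))).round(0))
k=(P[...,2]>.1)&(P[...,0]>.6)&(P[...,0]<.9)&(P[...,1]>-.2)&(P[...,1]<.15)
print("multimeter",P[k].min(0).round(3),P[k].max(0).round(3))
E
```

```text
cam [ 0.499 -0.086  0.362] axis [ 0.28  0.02 -0.96] tcp [ 0.5751 -0.0795  0.2   ]
[[ 233. -218.]
 [ 344. -263.]
 [ 409. -103.]
 [ 298.  -58.]]
multimeter [ 0.6   -0.144  0.1  ] [0.809 0.089 0.628]
```

```bash
python3 - <<'E'
from h import *
a=np.radians(4.66); e=np.array([np.cos(a),np.sin(a)]); q=down(a+np.pi/2)
g=np.array([.6032,-.0811])-.005*e
move_gripper(.05)
move_ptp([*g,.09],q)
print(servo_line([*g,.024],rate=.08,contact_N=6))
move_gripper(0.0); print("gap",current_finger_gap(),current_position())
p=np.array(current_position())
servo_line([*(p[:2]-.129*e),p[2]],rate=.07)
print("F",current_force(),"gap",current_finger_gap(),current_position())
move_gripper(.05)
p=np.array(current_position()); servo_line([p[0],p[1],.10],rate=.15)
back=p[:2]-.0*e
c=capture("wrist"); P=cloud(c); cv2.imwrite("pics/w2.png",c["image"])
k=(P[...,2]>.044)&(P[...,2]<.068)&(P[...,0]<.66)
n,l,st,ce=cv2.connectedComponentsWithStats(k.astype(np.uint8))
for i in range(1,n):
    if st[i,4]>60:
        v,u=np.nonzero(l==i); zz=np.nanmedian(P[l==i][:,2]); W=world(c,np.c_[u,v],z=zz)[:,:2]*1000; print(st[i],cv2.minAreaRect(W.astype(np.float32)),zz)
print(current_clock())
E
```

```text
False
gap 0.01189283127625891 [ 0.59822669 -0.08130046  0.02413776]
F [ 0.39267052 -0.85343949  0.57213656] gap 0.01169334689034439 [ 0.46953821 -0.0917903   0.0241055 ]
[   0  176   47  162 4077] ((496.80322265625, -245.21212768554688), (25.152666091918945, 105.98888397216797), 86.66350555419922) 0.05692513945865047
[ 270  213   20   63 1172] ((474.35577392578125, -92.58135223388672), (41.26449203491211, 12.006930351257324), 5.035572052001953) 0.051936758827762206
[273 375  16  45 716] ((579.8898315429688, -83.27069091796875), (35.80696487426758, 10.304483413696289), 4.670142650604248) 0.06193364171604637
10.4
```

View pics/w2.png

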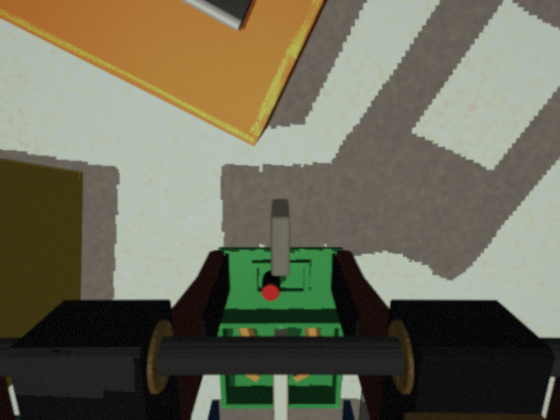

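The tray is out, the capacitor is upright at (271,291), standoffs are visible in both rear bins, and the fin agrees with the tab's line. I'll refine the stand pose, then lift by the fin.

```bash
python3 - <<'E'
from h import *
for n in("top","side"):
    c=capture(n); P=cloud(c); hsv=cv2.cvtColor(c["image"],cv2.COLOR_BGR2HSV)
    k=(hsv[...,0]>100)&(hsv[...,0]<125)&(hsv[...,1]>120)|(hsv[...,2]>150)
    k&=(P[...,2]>.042)&(P[...,2]<.055)&(P[...,0]>.36)&(P[...,0]<.66)&(P[...,1]>.17)&(P[...,1]<.45)
    k=cv2.morphologyEx(k.astype(np.uint8),cv2.MORPH_OPEN,np.ones((3,3)))
    v,u=np.nonzero(k);W=world(c,np.c_[u,v],z=.048)[:,:2]*1000; print(n,cv2.minAreaRect(W.astype(np.float32)))
a=np.radians(4.8); e=np.array([np.cos(a),np.sin(a)]); q=down(a+np.pi/2)
f=np.array([.4744,-.0926])+.103*e
move_gripper(.04)
servo_line([*f,.10],q,rate=.2); servo_line([*f,.031],rate=.08,contact_N=6)
move_gripper(0.0); print("gap",current_finger_gap(),current_position())
p=np.array(current_position()); servo_line([p[0],p[1],p[2]+.05],rate=.06)
print("F",current_force(),"T",current_torque(),current_finger_gap())
c=capture("side"); cv2.imwrite("pics/s3.png",cv2.resize(c["image"][160:300,220:400],None,fx=3.5,fy=3.5))
print(current_clock())
E
```

```text
top ((509.3137512207031, 332.4532775878906), (196.3593292236328, 167.2869415283203), 6.185207843780518)
side ((507.11956787109375, 330.0326232910156), (198.00564575195312, 170.27406311035156), 6.103157043457031)
gap 0.010170025750633502 [ 0.57708478 -0.08371932  0.03121119]
F [-0.3329502  -0.40732267 -3.1717503 ] T [ 0.03943208 -0.05932694 -0.019188  ] 0.009857840477914312
14.2167
```

View pics/s3.png

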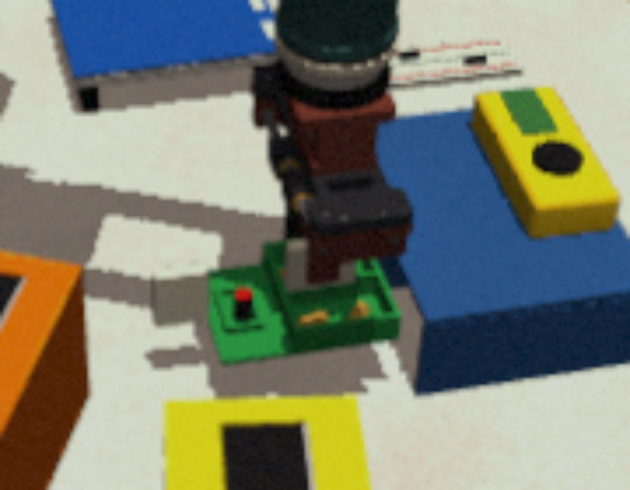

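```bash
python3 - <<'E'
from h import *
b=np.radians(6.15); e=np.array([np.cos(b),np.sin(b)]); q=down(b+np.pi/2)
s=np.array([.5082,.3313]); t=s+.018*e
p=np.array(current_position()); servo_line([p[0],p[1],.15],rate=.12)
servo_line([*t,.15],q,rate=.15)
servo_line([*t,.092],rate=.08)
print("hit",servo_line([*t,.076],rate=.02,contact_N=1.5),current_position(),current_force())
move_gripper(.04); sleep(.2)
servo_line([*t,.17],rate=.12)
w=s-.12*e; servo_line([*w,.26],rate=.25)
c=capture("wrist");P=cloud(c);cv2.imwrite("pics/w4.png",c["image"])
def rp(k,z,nm):
    k=cv2.morphologyEx(k.astype(np.uint8),cv2.MORPH_OPEN,np.ones((3,3)))
    n,l,st,ce=cv2.connectedComponentsWithStats(k)
    i=1+np.argmax(st[1:,4]); v,u=np.nonzero(l==i);W=world(c,np.c_[u,v],z=z)[:,:2]*1000;print(nm,st[i],cv2.minAreaRect(W.astype(np.float32)))
hsv=cv2.cvtColor(c["image"],cv2.COLOR_BGR2HSV);H,S,V=[hsv[...,i].astype(int) for i in range(3)]
rp((P[...,2]>.038)&(P[...,2]<.2)&(((H>100)&(H<125)&(S>110))|((H>45)&(H<85)&(S>90))|(P[...,2]>.052)),.048,"stand")
rp((H>45)&(H<85)&(S>90)&(P[...,2]>.049)&(P[...,2]<.055),.052,"floor")
rp((P[...,2]>.094)&(P[...,2]<.104),.100,"tab")
rp(((H<8)|(H>172))&(S>120)&(P[...,2]>.06)&(P[...,2]<.09),.076,"cap")
for qn in("blown_center","standoff1_center"):
    for r in spot_in("wrist",qn)[:5]:
        u,v=np.round(r["xy"]).astype(int); print(qn,round(r["conf"],2),(u,v),P[v,u].round(4))
print(current_clock())
E
```

```text
hit True [0.52598406 0.33316594 0.07917979] [0.8767809  0.67650507 3.66618025]
stand [  201   201   157   135 15220] ((489.38189697265625, 327.4170837402344), (164.7583770751953, 168.49656677246094), 6.183447360992432)
floor [ 237  235   88   46 2624] ((470.93798828125, 326.44873046875), (53.71817398071289, 95.63203430175781), 6.181661128997803)
tab [274 211  13  41 499] ((423.6947937011719, 320.978759765625), (39.86128234863281, 11.266316413879395), 5.878323554992676)
cap [268 258  12  13 119] ((468.3412780761719, 318.949951171875), (13.532693862915039, 11.467328071594238), 6.181489944458008)
blown_center 0.72 (np.int64(274), np.int64(262)) [0.4655 0.3192 0.0772]
standoff1_center 0.52 (np.int64(304), np.int64(299)) [0.5131 0.3575 0.0617]
22.125
```

View pics/w4.png

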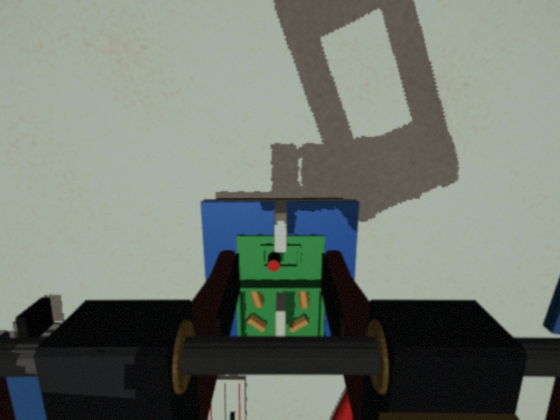

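The tray is seated centred, about 1.5 mm off the stand centre. All four standoffs are visible at (257,299), (256,324), (304,299) and (299,324), and the capacitor is upright at (274,264). It stands near one pocket wall, so I'll pinch it with the tips just above the rim.

```bash
python3 - <<'E'
from h import *
b=np.radians(6.15); e=np.array([np.cos(b),np.sin(b)]); q=down(b+np.pi/2)
k=np.array([.4680,.3190])
servo_line([*k,.13],q,rate=.25)
print(servo_line([*k,.0602],rate=.06,contact_N=4),current_position())
move_gripper(0.0); print("gap",current_finger_gap())
p=np.array(current_position()); servo_line([p[0],p[1],.13],rate=.1)
servo_line([p[0],p[1],.25],rate=.25); print("gap",current_finger_gap())
c=capture("wrist"); cv2.imwrite("pics/w5.png",c["image"])
b=np.radians(-5); e2=np.array([np.cos(b),np.sin(b)]); q2=down(b+np.pi/2); s=np.array([.5025,-.325])
move_ptp([*(s-.06*e2),.27],q2)
c=capture("wrist");P=cloud(c);V=c["image"].max(2); cv2.imwrite("pics/w6.png",c["image"])
k=((P[...,2]>.11)&(P[...,2]<.135)&(abs(P[...,0]-s[0])<.09)&(abs(P[...,1]-s[1])<.12))
for nm,m in(("box",k),("slot",k&(V<75)&(abs(P[...,1]-s[1])<.075)&(abs(P[...,0]-s[0])<.04))):
    m=cv2.morphologyEx(m.astype(np.uint8),cv2.MORPH_OPEN,np.ones((3,3)));v,u=np.nonzero(m);W=world(c,np.c_[u,v],z=.125)[:,:2]*1000;print(nm,cv2.minAreaRect(W.astype(np.float32)))
print(current_finger_gap(),current_joint_pos(),current_clock())
a=cv2.hconcat([cv2.imread("pics/w5.png"),c["image"]]); cv2.imwrite("pics/w56.png",cv2.resize(a,(800,300)))
E
```

```text
False [0.46831341 0.31915521 0.06056645]
gap 0.013197498376376154
gap 0.013001498376546596
box ((499.544189453125, -327.89154052734375), (170.70310974121094, 123.10575866699219), 85.06470489501953)
slot ((500.3467102050781, -327.93585205078125), (126.427734375, 46.84933090209961), 85.04762268066406)
0.013386184501121256 [-7.50578261e-01  2.40351449e-01  1.56203740e+00  2.22822506e-04
  1.33933209e+00 -2.23540117e+00] 28.6167
```

View pics/w56.png

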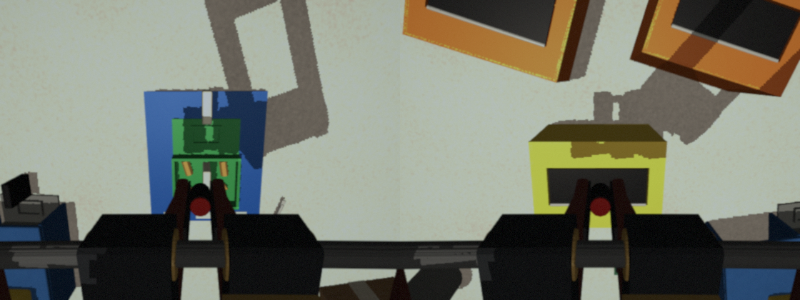

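The capacitor is held upright in the fingertips, and the slot is located at about (0.501, -0.327). Now posting it.

```bash
python3 - <<'E'
from h import *
q=down(np.radians(85)); s=np.array([.5012,-.3268])
servo_line([*s,.16],q,rate=.2)
print("hit",servo_line([*s,.080],rate=.06,contact_N=20),current_position(),"F",np.round(current_force(),1),"gap",current_finger_gap())
c=capture("side");cv2.imwrite("pics/s7.png",cv2.resize(c["image"][220:390,240:360],None,fx=3,fy=3))
move_gripper(.045); sleep(.8); print("F",np.round(current_force(),1),current_finger_gap())
servo_line([*s,.20],rate=.12); sleep(.3)
servo_line([*(s-.06*np.array([.996,-.087])),.27],rate=.25)
c=capture("wrist");P=cloud(c);cv2.imwrite("pics/w8.png",c["image"])
k=(abs(P[...,0]-s[0])<.02)&(abs(P[...,1]-s[1])<.055); print("flap z",np.nanpercentile(P[k][:,2],[2,50,98]).round(4))
for r in spot_in("wrist","blown_center")[:3]: print(r["conf"],r["xy"])
c=capture("top");cv2.imwrite("pics/t8.png",c["image"])
P=cloud(c);u,v=177,211
for r in spot_in("top","blown_center")[:3]: print("top",r["conf"],r["xy"])
for r in spot_in("top","standoff1_center")[:5]: print("so",r["conf"],r["xy"])
w=cv2.imread("pics/w8.png"); t=c["image"][120:330,130:410]
cv2.imwrite("pics/f8.png",cv2.hconcat([cv2.resize(w,(400,300)),cv2.resize(t,(400,300))]))
print(current_clock())
E
```

```text
hit False [ 0.50072948 -0.32648145  0.07987472] F [-3.2  0.4 -0.6] gap 0.012972879911220868
F [-3.1 -0.6  2. ] 0.0454923223850062
flap z [0.1224 0.1242 0.1256]
34.6167
```

View pics/f8.png

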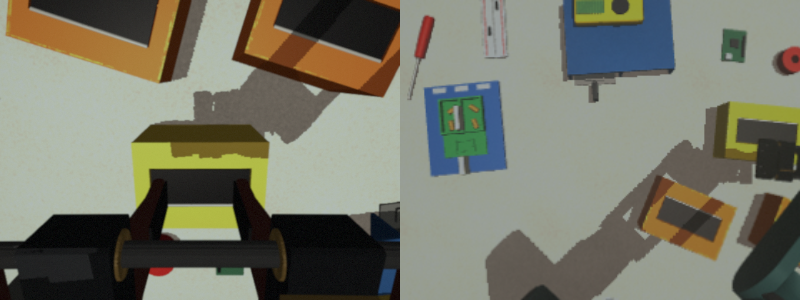

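The capacitor is no longer in the fingers or visible anywhere on the bench. The flap is level at z 0.124. The tray on the mat, at (465,125), shows all four standoffs.

```bash
python3 -c "
from h import *
print(np.round(current_force(),2),np.abs(current_qvel()).max()); close_job()"
```

```text
[-0.2  -1.06  0.5 ] 0.005234407718467546
the job is handed in; nothing more can be done
```

The job is done and handed in at about 35 s on the robot clock, against the 72 s limit.

**What I did:**
- I drew the green tray 129 mm out by its tab, lifted it level by the fin and set it down on the blue mat.
- I then took the blown capacitor out and posted it into the yellow scrap box. The fingertips were 45 mm down through the flap when I let go, and I withdrew straight up.

**Last checks:**
- **Tray:** the wrist view after placing put it within about 1.5 mm of the mat's centre. It was square to the stand within about 0.3°.
- **Standoffs:** the closing top view shows all four still in the tray.
- **Capacitor:** it is gone from the fingers and the tray, and was not found in the closing wrist and top views. I could not see inside the scrap box, so its arrival there is inferred.
- **Flap:** it reads level with the box top (z about 0.124 m), so it is shut.
- **Bystanders:** those in the closing pictures looked undisturbed. I checked this by eye only, and did not measure them again.
- **Robot:** it was stationary and clear of everything, with only about 1 N of residual force at hand-in.

No check failed. The cameras differed by up to 4 mm on the slot position, so I aimed between them; the slot had ample clearance.

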